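Rock the stuck tube block out of the dry-block heater

ROBOT

A 7-joint arm with a two-finger parallel gripper is mounted at the origin on a cart in front of the work surface, level with it; the furniture and walls round the work are solid. World frame = base frame: x ahead of the robot, y to its left, z up, the work surface at z = 0. Lengths are in m, angles in rad, forces in N, time in s.
With the tool pointing down it reaches from about 0.4 to 0.925 m from the base axis. Payload 4.1 kg.
Tool frame: the origin (TCP) lies midway between the tips of the shut fingers; the grasp point (between the pads) lies 19 mm behind it (arm.grip_point_offset is the distance from the TCP to the grasp point, in m); z points along the fingers, y is the line along which they close (so a half turn about z gives the same grasp; the last joint's range is limited). The gripper opens to 85 mm and grips with 20 to 120 N. Pads are 22 mm wide; open, the fingers measure 114 mm over their backs; the gripper's body (76 mm by 85 mm) begins 54 mm behind the grasp point. The pads swing forward as they close: fully open they stand 13 mm farther back than shut.
Start: joints at [1.188, 0.398, 0.045, 1.537, -0.019, 1.207, -0.051], TCP at [0.182, -0.624, 0.202] pointing down, gripper open.
Joint ranges: [-2.82, 2.82], [-0.49, 2.23], [-1.37, 1.46], [0, 2.46], [-1.36, 4.5], [0.23, 2], [-2.94, 2.94]. Speed limits (rad/s): [2.57, 2.57, 3.14, 3.14, 3.14, 3.14, 3.14].

INTERFACE

Orientations are given as a 3x3 rotation matrix whose columns are the frame's x, y, z axes.
In Python, from plant import arm gives the robot as it stands. The module is installed in compiled form; this text tells all that it offers.
- The arm moves only by the shell command python3 -m inch 'ROWS' [FORCE]. ROWS is text: rows parted by semicolons, each of 7 numbers parted by spaces: the closure, from 0 (fully open) to 1 (shut), then the shift along the tool's x, y, z in mm, then the turn, a rotation vector about the tool's x, y, z in rad. A call has 1 to 10 rows; each row shifts and turns the commanded pose from where the row before left it, along the tool's axes as they then stand; what a row does not reach is not made up. A row lasts 1/8 s, in which the tool goes at most 62.5 mm and 10.7 degrees, less where a joint would pass 70% of its speed; a pose out of reach is approached as far as the arm can. A call is refused whole if a number of a shift passes 62.5 or a number of a turn 0.188, either way. A call with a gripper value outside its range is refused whole. The fingers move at their own pace and stop on an object; FORCE is the grip in N (left out, the last holds). Time passes only in rows, so rows that do not move let the fingers close. It gives the time, the measured TCP pose, the force, the opening and the grip force at its end, in the units of the state.
- arm.get_state(): the state, without advancing time (a new reading comes with each control period).
- arm.camera(name): name is "side" or "top"; returns the picture (400x640x3 uint8, red, green, blue); there is no depth.
- arm.camera_info(name): a dict with "intrinsics" (3x3 intrinsics, pixels), "dist" ([k1, k2, p1, p2, k3] as OpenCV has them; the pictures are not rectified), "T" (4x4, takes a point from camera to world coordinates). Camera axes: x right, y down, z forward; pixel columns grow to the right and rows downward; lengths in m; the calibration is good to about 2 mm. A picture is of the moment at which its call begins. camera_info takes no time and is no camera call.
- arm.sign_off(): hands the job in; it is judged then, once.
Trained networks look in the newest picture that a camera, given by its name, has taken for a name from the list of things; names that differ only in an ending like _2 or _b are one class to them, and where a whole thing is asked for, a point or a joint stands for the part that bears it (a point fixed in the world has none). Each returns a list of dicts, best first, with "p" (0 to 1); they miss things now and then, are a little off and sometimes report something else, mostly with a low value. They report only what shows in the picture. A call takes as long as a camera call. They do not tell look-alikes from the thing itself.
- arm.spot_in(camera, name): "at" ([x, y, z] in m, in world coordinates, good to about 4 mm: the middle of the surface that is visible of it).
The state is a dict: "time": time; "joint_pos": joint angles; "dq": joint speeds; "tau": joint torques, N m; "tcp_pos": TCP position; "tcp_rot": TCP orientation; "ft_force": force on the tool from outside, world axes, zero at the start; "torque": the same for the moment, N m; "opening": finger opening in m; "grip_force": force on a finger pad.
Only numpy, scipy, OpenCV 4.12 (cv2) and the standard library are available. Lean on these libraries where they do the work, as an engineer would, in place of code of your own. Each camera call takes 0.05 s, during which the arm holds its last target. There are 200 camera calls.

TASK

The aluminium tube block with the blue lifting tab is gripped tightly in the well of the small dry-block heater by a spring catch on either side; do not pull it straight out. Take it by the tab and, while it still sits in the well, rock it to its left until the right-hand side pops free of its catch with the left edge still down, then rock it to its right until the left-hand side pops free too. Then lift it out and finish holding it, level and still, just clear (about two centimetres) above its well, touching nothing but the gripper, and leave the other things on the bench alone.

Things in the scene. Friction and masses are not known exactly. Their poses are not given: they have to be found in the camera images.
- heater: Small white dry-block heater, 130 x 130 mm, 62 mm high, that does not move. Origin at the centre of its underside on the bench; x from its grey control panel (front, facing the robot) to its back, y to its left, z up. In its top an open well, 47 mm (x) by 62.5 mm (y), 16 mm deep (floor 46 mm above the bench); in its left and right walls sit the two catches.
- well_mouth (a point): Centre of the well's mouth, level with the heater's top, 62 mm above the bench.
- catch_left (a joint): Sprung brass ball, 10 mm across, in the middle of the well's left (+y) wall, 9 mm above its floor; it snaps into the groove in the block's left side. Value: how far it is pressed back (m, 0 = snapped in or free, about 0.002 on the block's side). Holds its side down with about 12 N, lets go when that side has risen about 5 mm, then slides almost freely; snaps in again if that side is let down.
- catch_right (a joint): The same sprung ball in the right (-y) wall, for the block's right side.
- block: Loose aluminium block, 44 (x) x 60 (y) x 36 mm high, 0.2 to 0.4 kg, six tube holes in its top. Across its middle an upright blue tab, 40 mm long (x), 12 mm thick (y), rising 42 mm above it: grip it across y. Origin: centre of the block's underside, y to its left; seated it rests on the well's floor, axes as the heater's.
- block_left (a point): Middle of the block's lower left (+y) edge, 30 mm from its origin. To rock the block to the left, tilt it about this edge: the tab leans left and the right side rises (6.6 mm at 0.11 rad). The block has 1.25 mm of play on each side (y) and 1.5 mm fore and aft, so it can tilt about 0.15 rad in the well.
- block_right (a point): Middle of the block's lower right (-y) edge, 30 mm from its origin; to rock it to the right, tilt it about this edge.
- tab_top (a point): Centre of the top of the blue lifting tab, 78 mm above the block's underside.
- beaker: Bystander, to be left alone: glass beaker, 54 mm across and 66 mm high. Origin at the centre of its underside.
- tape_roll: Bystander, to be left alone: roll of masking tape lying flat, 68 mm across and 19 mm high. Origin at the centre of its underside.
- petri_1: Bystander, to be left alone: single pink petri dish lying flat, 89 mm across and 15 mm high. Origin at the centre of its underside.
Mind the look-alikes: they are no part of the job. What is shaped like the heater but brown is not meant.

How it is judged:
On the way, in this order (a step that is already met when the one before it is completed fails the run):
1. the block is rocked to its left in the well: right side popped up, left edge still down (y of tab_top in the frame of heater above 0.004 m and angle between block's own z axis and vertical above 0.055 rad and z of block_right in the frame of heater above 0.05 m and z of block_left in the frame of heater below 0.05 m), for 0.1 s.
2. the block is rocked to its right in the well: left side popped up, right edge still within the well (y of tab_top in the frame of heater below -0.004 m and angle between block's own z axis and vertical above 0.055 rad and z of block_left in the frame of heater above 0.05 m and z of block_right in the frame of heater below 0.06 m), for 0.1 s.
At the end, for the whole second after the job is handed in: The block is held still in the gripper (fingers pressing on it with more than 2 N), its underside's centre 6 to 45 mm above the heater's top and within 25 mm sideways of the middle of the well, tilted less than 0.12 rad, touching the heater nowhere (z of block in the frame of heater between 0.068 and 0.107 m and horizontal distance between block and well_mouth below 0.025 m and angle between block's own z axis and vertical below 0.12 rad and contact force between block and the fingers above 2 N and contact force between block and heater below 0.1 N and linear speed of block below 0.02 m/s and angular speed of block below 0.15 rad/s); the arm keeps its last pose, push and grip.
It fails at once if the beaker is disturbed (moved over 20 mm) (distance of beaker from where it was at the start of the episode above 0.02 m).
It fails at once if the tape roll is disturbed (moved over 20 mm) (distance of tape_roll from where it was at the start of the episode above 0.02 m).
It fails at once if the petri dish is disturbed (moved over 20 mm) (distance of petri_1 from where it was at the start of the episode above 0.02 m).
It also fails if it takes over 32 s, if anything falls off the work surface, if the arm or the gripper's body presses on something with over 40 N, if the wrist force passes 120 N, or if a joint passes its speed limit or range.

## Working session

There is one attempt and no reset: what is moved stays moved. The work goes in short steps, Python scripts to look and compute and a shell command to move; the robot and the scene stay as the last step left them, time stands still between calls to the robot, and variables do not carry over. Pictures are saved under pics/ and viewed, at most 10 in all, crops included, and the job is handed in when it is done.

```bash
mkdir -p pics; cat > h.py <<'E'
import numpy as np, cv2
from plant import arm
def proj(cam,P):
    i=arm.camera_info(cam); T=np.linalg.inv(np.array(i["T"]))
    return cv2.projectPoints(np.array(P,float).reshape(-1,1,3),cv2.Rodrigues(T[:3,:3])[0],T[:3,3],np.array(i["intrinsics"]),np.array(i["dist"]))[0].reshape(-1,2)
def ray(cam,px):
    i=arm.camera_info(cam); T=np.array(i["T"])
    u=cv2.undistortPoints(np.array(px,float).reshape(-1,1,2),np.array(i["intrinsics"]),np.array(i["dist"])).reshape(2)
    d=T[:3,:3]@np.array([u[0],u[1],1]); return T[:3,3],d/np.linalg.norm(d)
def tri(pa,pb,ca="side",cb="top"):
    o1,d1=ray(ca,pa);o2,d2=ray(cb,pb)
    s=np.linalg.lstsq(np.c_[d1,-d2],o2-o1,rcond=None)[0]
    a,b=o1+s[0]*d1,o2+s[1]*d2
    return (a+b)/2,np.linalg.norm(a-b)
def atz(cam,px,z):
    o,d=ray(cam,px); return o+d*(z-o[2])/d[2]
E
python3 - <<'E'
from h import *
np.set_printoptions(precision=4,suppress=True)
for c in("side","top"):
    im=arm.camera(c); cv2.imwrite(f"pics/{c}0.png",im[:,:,::-1])
    print(c,np.array(arm.camera_info(c)["T"])[:3].tolist())
    for n in("heater","block","tab_top","beaker","tape_roll","petri_1"):
        for r in arm.spot_in(c,n)[:3]:
            print(n,round(r["p"],2),np.round(r["at"],3),proj(c,r["at"]).round())
s=arm.get_state();print(s["time"],s["tcp_pos"],s["tcp_rot"],s["opening"],s["ft_force"])
E
```

```text
side [[0.9980905031884814, -0.05171841746198631, 0.03377207041612433, 0.48660893428475915], [-0.06168403777578855, -0.80597026012712, 0.5887334025467701, -0.5765360615847012], [-0.0032290755084143476, -0.5896924156590874, -0.8076214633016577, 0.88197015216043]]
heater 0.69 [0.537 0.16  0.063] [[324. 162.]]
heater 0.68 [ 0.488 -0.083  0.057] [[311. 237.]]
block 0.8 [ 0.485 -0.052  0.083] [[309. 221.]]
block 0.56 [ 0.482 -0.077  0.061] [[308. 235.]]
tab_top 0.66 [ 0.484 -0.051  0.08 ] [[309. 222.]]
beaker 0.93 [ 0.648 -0.271  0.034] [[385. 310.]]
tape_roll 0.96 [ 0.498 -0.347  0.022] [[322. 350.]]
petri_1 0.68 [ 0.486 -0.057  0.081] [[309. 223.]]
petri_1 0.64 [0.345 0.278 0.017] [[260. 147.]]
top [[-0.027209179405874855, -0.9893283046947874, 0.14314037196331608, 0.3572717762052371], [-0.9992640499661052, 0.03079193512349734, 0.022873897278063434, -0.047391111664921534], [-0.02703736306291689, -0.14241264782696764, -0.9894380317824437, 1.2047032054711235]]
heater 0.7 [0.535 0.179 0.061] [[252. 197.]]
heater 0.6 [ 0.479 -0.045  0.061] [[333. 215.]]
block 0.95 [ 0.482 -0.049  0.079] [[334. 213.]]
tab_top 0.68 [ 0.486 -0.046  0.079] [[333. 212.]]
beaker 0.7 [ 0.653 -0.278  0.024] [[411. 154.]]
petri_1 0.7 [0.341 0.285 0.014] [[219. 268.]]
0.7 [ 0.1821 -0.6241  0.2016] [[ 0.96    0.2801  0.    ]
 [ 0.2801 -0.96   -0.0002]
 [-0.      0.0002 -1.    ]] 0.08545396928529861 [-0.3919 -0.1994  0.1653]
```

View pics/side0.png

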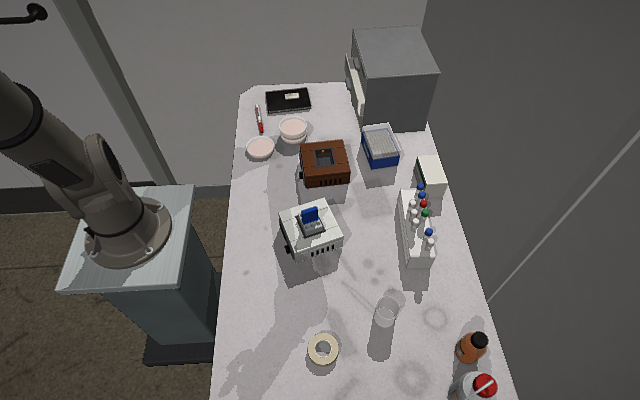

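View pics/top0.png

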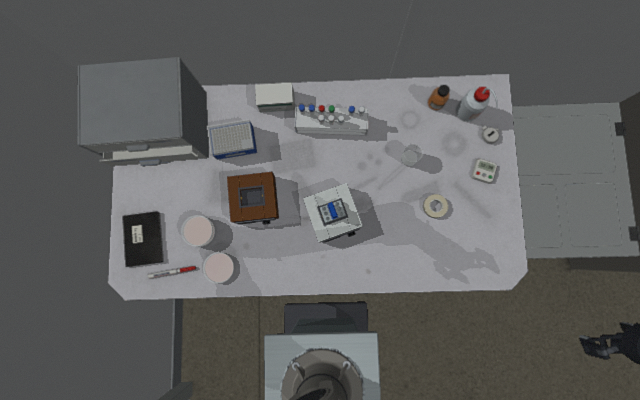

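The side view shows a white heater with a blue tab at about (311,230) and a brown one with no block at about (325,162). In the top view they are at (333,212) and (252,197). The white one is meant, because it is white and holds the block with the blue tab. I'll confirm that in an enlarged crop and use it for pixel measurements.

```bash
python3 - <<'E'
import cv2,numpy as np
s=cv2.imread("pics/side0.png")[190:270,270:350]; t=cv2.imread("pics/top0.png")[172:252,293:373]
f=lambda a:cv2.resize(a,(400,400),interpolation=cv2.INTER_CUBIC)
cv2.imwrite("pics/crop0.png",np.hstack([f(s),f(t)]))
E
```

```text
(no output)
```

View pics/crop0.png

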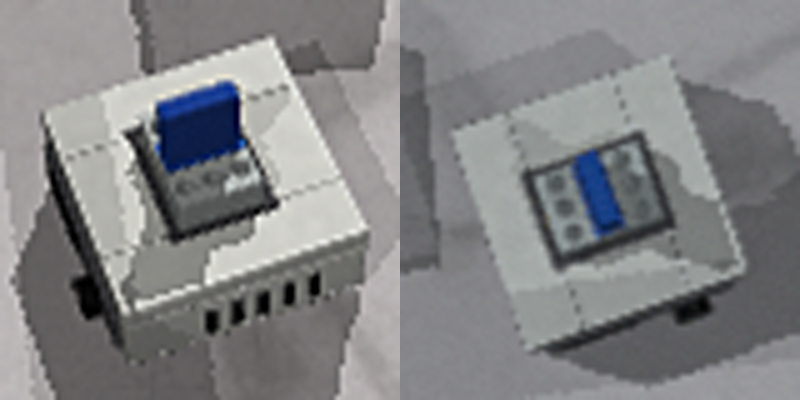

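The white heater holds the grey block with the upright blue tab. In the crop, its top corners in the side view are at (45,110), (273,37), (368,237) and (128,312), and the knob marks the front on the left. I'll triangulate these corners.

```bash
cat > m.py <<'E'
from h import *
np.set_printoptions(precision=4,suppress=True)
S=lambda p:[270+(p[0]+.5)/5-.5,190+(p[1]+.5)/5-.5]
T=lambda p:[293+(p[0]-400+.5)/5-.5,172+(p[1]+.5)/5-.5]
s=[(45,110),(273,37),(368,237),(128,312)]; t=[(533,350),(453,130),(668,57),(745,272)]  # FL BL BR FR
P=[]
for a,b in zip(s,t):
    p,e=tri(S(a),T(b)); P.append(p); print(p,e, atz("side",S(a),.062),atz("top",T(b),.062))
P=np.array(P);print("mean",P.mean(0))
x=(P[1]-P[0]+P[2]-P[3])/2;y=(P[0]-P[3]+P[1]-P[2])/2
print("x",np.linalg.norm(x),np.arctan2(x[1],x[0]),"y",np.linalg.norm(y),np.arctan2(-y[0],y[1]))
# tab: top face mid, top view; side view mid of top edges
print("tab",tri(S((198,87)),T((598,193))), atz("side",S((198,87)),.124),atz("top",T((598,193)),.124))
E
python3 m.py
```

```text
[ 0.4068 -0.0054  0.0645] 0.002304372519653791 [ 0.4077 -0.0034  0.062 ] [ 0.4058 -0.0055  0.062 ]
[0.5292 0.036  0.0624] 0.0006037114681086327 [0.5289 0.0363 0.062 ] [0.5296 0.0361 0.062 ]
[ 0.5685 -0.0857  0.0544] 7.527129561513653e-05 [ 0.5677 -0.0903  0.062 ] [ 0.5672 -0.0855  0.062 ]
[ 0.4468 -0.1236  0.0594] 0.0025927846138684247 [ 0.4482 -0.1247  0.062 ] [ 0.4453 -0.1237  0.062 ]
mean [ 0.4878 -0.0447  0.0602]
x 0.12840445706735323 0.31394076063390614 y 0.12653827044120544 0.3192913449161659
tab (array([ 0.4855, -0.0438,  0.1316]), np.float64(0.004114971677530199)) [ 0.4875 -0.0379  0.124 ] [ 0.4843 -0.0441  0.124 ]
```

The heater centre is about (0.4876, -0.045), its top is at z≈0.06 and its yaw is about 0.316. That matches the 130 mm size and the given heights. Tool x lies at yaw 0.284, so the grasp needs only a small turn. I'm moving to above the tab now.

```bash
python3 -m inch '0 41 -42 0 0 0 0;0 41 -42 0 0 0 0;0 41 -42 0 0 0 0;0 41 -42 0 0 0 0;0 41 -42 0 0 0 0;0 41 -42 0 0 0 0;0 41 -42 0 0 0 0;0 41 -42 0 0 0 0;0 41 -42 0 0 0 0;0 41 -42 0 0 0 -0.032' 100
cat > d.py <<'E'
from h import *
import sys
np.set_printoptions(precision=4,suppress=True)
s=arm.get_state();R=np.array(s["tcp_rot"]);p=np.array(s["tcp_pos"])
yaw=.316;H=np.array([[np.cos(yaw),-np.sin(yaw),0],[np.sin(yaw),np.cos(yaw),0],[0,0,1]]);c=np.array([.4876,-.045,0])
print("t",s["time"],"tcp in heater mm",H.T@(p-c)*1e3,"rotvec of tool rel heater",cv2.Rodrigues(H.T@R@np.diag([1,-1,-1.]))[0].ravel(),"open",s["opening"],"grip",s["grip_force"],"F heater",H.T@s["ft_force"],"M",H.T@s["torque"])
g=np.array([float(v) for v in sys.argv[1:4]])/1e3 if len(sys.argv)>3 else np.array([0,0,.16])
print("tool shift to goal mm",R.T@(H@g+c-p)*1e3)
E
python3 d.py
```

```text
time: 1.95
tcp_pos: [0.4588, -0.1044, 0.202]
tcp_rot: [[0.95, 0.311, 0.001], [0.311, -0.95, -0.001], [0.001, 0.001, -1.0]]
ft_force: [0.1, -1.6, 0.2]
opening: 0.0852
grip_force: 0.0
t 1.95 tcp in heater mm [-45.807  -47.562  201.9502] rotvec of tool rel heater [-0.0012 -0.001   0.0004] open 0.08519594273961134 grip 0.0 F heater [-0.3789 -1.5935  0.2483] M [-0.0487 -0.0509  0.0479]
tool shift to goal mm [ 45.7868 -47.5906  41.9398]
```

```bash
python3 -m inch '0 23 -24 0 0 0 0;0 23 -24 10 0 0 0;0 0 0 10 0 0 0;0 0 0 0 0 0 0' 100
python3 d.py 0 0 90; python3 - <<'E'
from h import *
f=[]
s=arm.get_state();print(proj("side",s["tcp_pos"]),proj("top",s["tcp_pos"]))
for c,(x,y) in(("side",(270,170)),("top",(293,172))):
    a=arm.camera(c)[y:y+80,x:x+80,::-1]; f.append(cv2.resize(a,(400,400),interpolation=cv2.INTER_CUBIC))
cv2.imwrite("pics/pre.png",np.hstack(f))
E
```

```text
time: 2.45
tcp_pos: [0.4858, -0.0469, 0.1806]
tcp_rot: [[0.951, 0.31, -0.002], [0.31, -0.951, -0.001], [-0.002, -0.0, -1.0]]
ft_force: [0.1, -0.6, 0.4]
opening: 0.086
grip_force: 0.0
t 2.45 tcp in heater mm [ -2.3198  -1.2097 180.6236] rotvec of tool rel heater [ 0.0002  0.0023 -0.0007] open 0.08596093304152012 grip 0.0 F heater [-0.1019 -0.6287  0.413 ] M [-0.0236  0.0644  0.0335]
tool shift to goal mm [ 2.5284 -1.1927 90.6183]
[[307.8865477  195.90341508]] [[333.13640516 206.9444282 ]]
```

View pics/pre.png

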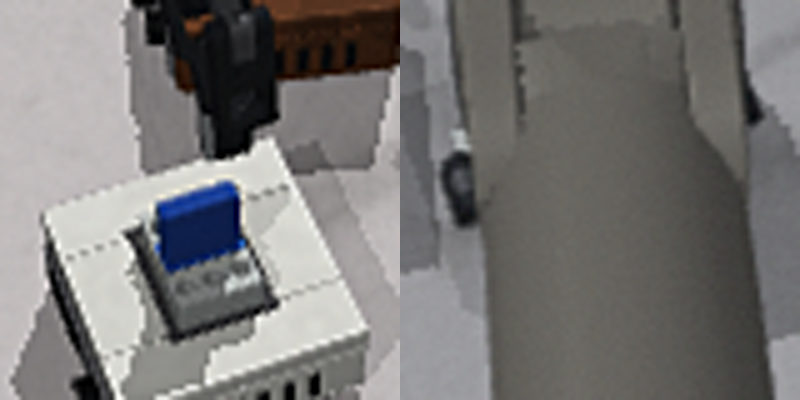

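The side view has one finger tip at crop (230,150). The tab top is at (198,187), and the arm hides the tab in the top view. I'll check where both finger tips should project.

```bash
python3 - <<'E'
from h import *
s=arm.get_state();R=np.array(s["tcp_rot"]);p=np.array(s["tcp_pos"])
for y in(.043,-.043):
    q=p+R@[0,y,-.013]; px=proj("side",q)[0]; print(y,q,px,(px-[270,170])*5)
a=arm.camera("side")[120:240,230:350,::-1]; cv2.imwrite("pics/pre2.png",cv2.resize(a,(600,600),interpolation=cv2.INTER_CUBIC))
E
```

```text
0.043 [ 0.49974141 -0.08832902  0.19456847] [314.8129233  206.80823129] [224.0646165  184.04115643]
-0.043 [ 0.47319954 -0.00652727  0.19451911] [301.56733345 178.7024923 ] [157.83666724  43.51246151]
```

View pics/pre2.png

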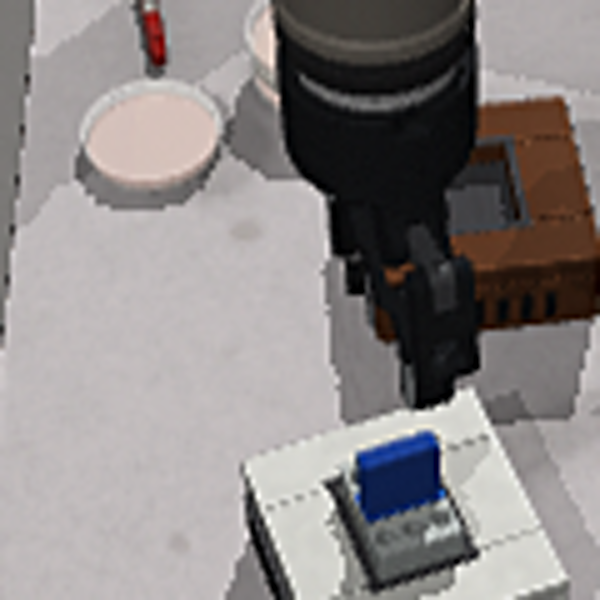

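The visible finger is the right-hand one. Its tip is at full pixel (316,200) against a predicted (315,207), and the other finger is hidden behind it, so the grasp straddles the tab. Descending now.

```bash
python3 -m inch '0 2 -1 25 0 0 0;0 0 0 25 0 0 0;0 0 0 25 0 0 0;0 0 0 15 0 0 0;0 0 0 0 0 0 0' 100; python3 d.py 0 0 90
```

```text
time: 3.22
tcp_pos: [0.4877, -0.045, 0.0909]
tcp_rot: [[0.951, 0.31, -0.002], [0.31, -0.951, -0.0], [-0.002, -0.0, -1.0]]
ft_force: [0.4, -0.6, 0.6]
opening: 0.0859
grip_force: 0.0
t 3.225 tcp in heater mm [ 0.1313 -0.0453 90.9366] rotvec of tool rel heater [ 0.0005  0.0015 -0.001 ] open 0.08586233991246882 grip 0.0 F heater [ 0.1739 -0.6787  0.5664] M [-0.0001  0.0095  0.0234]
tool shift to goal mm [-0.1299 -0.0448  0.9369]
```

```bash
python3 -m inch '0.5 0 0 0 0 0 0;0.75 0 0 0 0 0 0;1 0 0 0 0 0 0;1 0 0 0 0 0 0;1 0 0 0 0 0 0;1 0 0 0 0 0 0' 20; python3 d.py 0 0 90
```

```text
time: 3.98
tcp_pos: [0.4885, -0.0441, 0.0917]
tcp_rot: [[0.95, 0.311, 0.0], [0.311, -0.95, 0.0], [0.0, -0.0, -1.0]]
ft_force: [-0.8, 1.0, 2.6]
opening: 0.0111
grip_force: 20.2
t 3.975 tcp in heater mm [ 1.1449  0.5355 91.7238] rotvec of tool rel heater [ 0.0001 -0.0002  0.0002] open 0.011145750708890923 grip 20.196732580661774 F heater [-0.4516  1.2388  2.5886] M [ 0.3558  0.1273 -0.0074]
tool shift to goal mm [-1.1454  0.5356  1.7235]
```

Gripped on about 12 mm with small forces. I'll firm up the grip and rock left.

```bash
python3 -m inch '1 0 0 0 0 0 0;1 0 0 0 0 0 0;1 0 -1.4 -1.2 -0.04 0 0;1 0 -1.4 -1.2 -0.04 0 0;1 0 0 0 0 0 0' 120; python3 d.py 0 0 90
```

```text
time: 4.6
tcp_pos: [0.4873, -0.042, 0.0937]
tcp_rot: [[0.95, 0.311, 0.025], [0.312, -0.947, -0.077], [-0.0, 0.081, -0.997]]
ft_force: [0.4, -1.4, -1.6]
opening: 0.0049
grip_force: 118.6
t 4.6 tcp in heater mm [ 0.6842  2.9148 93.685 ] rotvec of tool rel heater [-0.0808  0.0003  0.0013] open 0.004945157760138623 grip 118.55098620057106 F heater [-0.0374 -1.4625 -1.5805] M [-0.0864 -0.0535  0.044 ]
tool shift to goal mm [-0.6865  2.607   3.9085]
```

```bash
python3 - <<'E'
from h import *
a=arm.camera("side")[175:265,265:385,::-1]; cv2.imwrite("pics/rock1.png",cv2.resize(a,(800,600),interpolation=cv2.INTER_CUBIC))
arm.camera("top")
for c in("side","top"):
    for n in("block","tab_top"): print(c,n,[(round(r["p"],2),np.round(r["at"],3)) for r in arm.spot_in(c,n)[:2]])
E
```

```text
side block [(0.74, array([ 0.487, -0.054,  0.085]))]
side tab_top [(0.61, array([ 0.485, -0.052,  0.082]))]
top block []
top tab_top []
```

View pics/rock1.png

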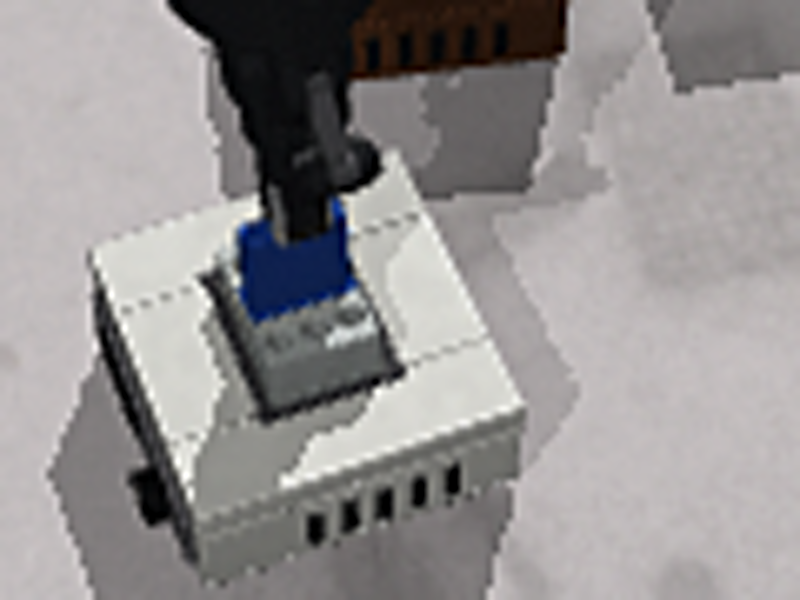

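The pads hold the upper part of the blue tab, near crop (300,230), and the block is still in the well. I'll carry on to about 0.12 rad and then measure the block's tilt in the image.

```bash
python3 -m inch '1 0 -1.4 -1.2 -0.04 0 0;1 0 0 0 0 0 0;1 0 0 0 0 0 0'; python3 d.py 0 0 90; python3 - <<'E'
from h import *
yaw=.316;H=np.array([[np.cos(yaw),-np.sin(yaw),0],[np.sin(yaw),np.cos(yaw),0],[0,0,1]]);c=np.array([.4876,-.045,0])
im=arm.camera("side")[:,:,::-1]; k=8; x0,y0=283,200
a=cv2.resize(im[y0:y0+60,x0:x0+60],(480,480),interpolation=cv2.INTER_CUBIC)
b=a.copy()
for th,col in((0,(0,0,255)),(.12,(0,255,0))):
    P=np.array([[x,y,z] for (x,y,z) in [(-22,-30,36),(22,-30,36),(22,30,36),(-22,30,36),(-20,-6,36),(20,-6,36),(20,-6,78),(-20,-6,78)]])/1e3
    R=cv2.Rodrigues(np.array([-th,0,0]))[0]
    pv=np.array([0,.03,0]); Q=(P-pv)@R.T+pv+[0,-.001*(th>0),.046]
    uv=proj("side",Q@H.T+c); q=((uv-[x0,y0]+.5)*k-.5).round().astype(int)
    cv2.polylines(b,[q[:4]],True,col,1);cv2.polylines(b,[q[4:]],True,col,1)
cv2.imwrite("pics/rock2.png",np.hstack([a,b])[:, :][:480,:960] if 0 else cv2.resize(np.hstack([a,b]),(800,400)))
E
```

```text
time: 5.28
tcp_pos: [0.4869, -0.0403, 0.095]
tcp_rot: [[0.951, 0.308, 0.037], [0.31, -0.944, -0.113], [-0.0, 0.119, -0.993]]
ft_force: [-0.7, 0.1, -0.9]
opening: 0.0046
grip_force: 119.8
t 5.275 tcp in heater mm [ 0.833   4.6656 94.9798] rotvec of tool rel heater [-0.1192  0.0002 -0.0006] open 0.004606272589138438 grip 119.76573474705219 F heater [-0.6573  0.305  -0.8645] M [0.1389 0.1138 0.0115]
tool shift to goal mm [-0.8293  4.0409  5.4994]Traceback (most recent call last):
  File "<stdin>", line 8, in <module>
cv2.error: OpenCV(4.12.0) /io/opencv/modules/calib3d/src/calibration_base.cpp:151: error: (-210:Unsupported format or combination of formats) The matrices must have 32f or 64f data type in function 'Rodrigues'
```

```bash
cat > ov.py <<'E'
from h import *
import sys
# usage: ov.py out  th,py,dy,dz ...   (tilt about heater x, pivot y mm, shifts mm)
yaw=.316;H=np.array([[np.cos(yaw),-np.sin(yaw),0],[np.sin(yaw),np.cos(yaw),0],[0,0,1]]);c=np.array([.4876,-.045,0])
im=arm.camera("side")[:,:,::-1]; k=8; x0,y0=283,200
a=cv2.resize(im[y0:y0+50,x0:x0+50],(400,400),interpolation=cv2.INTER_CUBIC)
b=a.copy()
P=np.array([(-22,-30,36),(22,-30,36),(22,30,36),(-22,30,36),(-20,-6,36),(20,-6,36),(20,-6,78),(-20,-6,78)])/1e3
for w,col in zip(sys.argv[2:],((0,0,255),(0,255,0))):
    th,py,dy,dz=map(float,w.split(","))
    R=cv2.Rodrigues(np.array([th,0.,0.]))[0]; pv=np.array([0,py/1e3,0])
    Q=(P-pv)@R.T+pv+[0,dy/1e3,.046+dz/1e3]
    q=((proj("side",Q@H.T+c)-[x0,y0]+.5)*k-.5).round().astype(int)
    cv2.polylines(b,[q[:4]],True,col,1);cv2.polylines(b,[q[4:]],True,col,1)
cv2.imwrite(sys.argv[1],np.hstack([a,b]))
E
python3 ov.py pics/rock2.png 0,0,0,0 -0.12,30,-1,0
```

```text
(no output)
```

View pics/rock2.png

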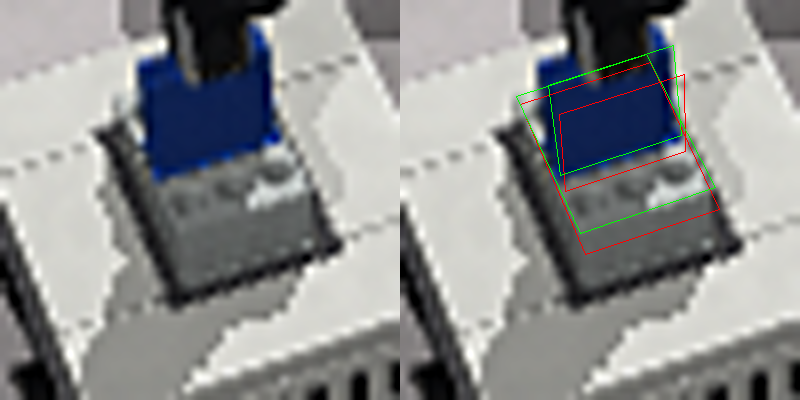

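The green 0.12 rad overlay fits. The block's near edge is at (180,235) and the tab base at (155,178), so the block is rocked left with the right side up and forces are low. Next I'll rock right about the raised right edge, so that its catch stays free.

```bash
python3 -m inch '1 0 1.7 -1.3 0.04 0 0;1 0 1.7 -1.3 0.04 0 0;1 0 1.7 -1.3 0.04 0 0;1 0 1.7 -1.3 0.04 0 0;1 0 0 0 0 0 0'; python3 d.py 0 -6 102
```

```text
time: 6.0
tcp_pos: [0.4881, -0.0473, 0.0992]
tcp_rot: [[0.951, 0.308, -0.015], [0.309, -0.95, 0.038], [-0.002, -0.041, -0.999]]
ft_force: [1.0, -0.8, -5.5]
opening: 0.0053
grip_force: 120.7
t 6.0 tcp in heater mm [-0.2552 -2.3696 99.2132] rotvec of tool rel heater [ 0.0411  0.0021 -0.0022] open 0.005275247469330422 grip 120.72191007435322 F heater [ 0.7328 -1.0651 -5.4803] M [-0.0884 -0.0072 -0.016 ]
tool shift to goal mm [ 0.2569  3.5121 -2.9342]
```

```bash
python3 -m inch '1 0 1.7 -1.3 0.04 0 0;1 0 1.7 -1.3 0.04 0 0;1 0 0 0 0 0 0;1 0 0 0 0 0 0'; python3 d.py 0 -6 102; python3 ov.py pics/rock3.png 0,0,0,0 0.12,-30,0.5,8
```

```text
time: 6.5
tcp_pos: [0.4903, -0.0495, 0.1032]
tcp_rot: [[0.95, 0.309, -0.036], [0.311, -0.944, 0.113], [0.0, -0.119, -0.993]]
ft_force: [0.4, 1.1, -2.0]
opening: 0.0048
grip_force: 121.8
t 6.5 tcp in heater mm [  1.2131  -5.1178 103.1571] rotvec of tool rel heater [ 0.1189 -0.0004  0.0008] open 0.004778649272134364 grip 121.84892021119595 F heater [ 0.7186  0.9208 -2.0209] M [-0.0055  0.0286  0.0581]
tool shift to goal mm [-1.2143  1.0122  1.0439]
```

View pics/rock3.png

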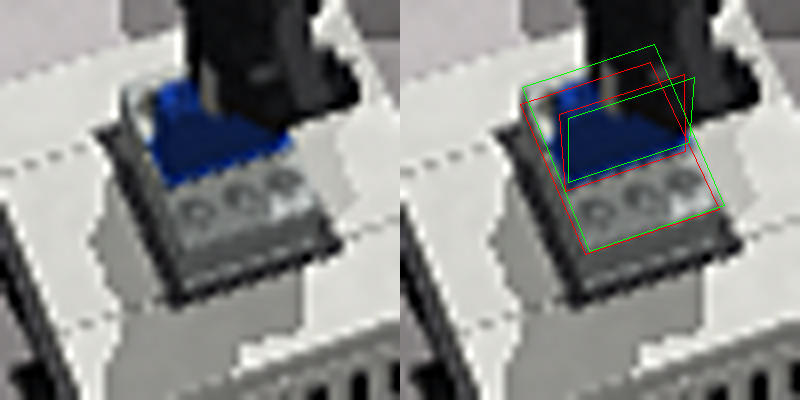

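The block now leans right with its far-left corner up at (125,85), fitting the green 0.12 overlay with the right edge still in the well. The measured load is about 2 N, so both catches look free. I'll level it while lifting.

```bash
python3 -m inch '1 0 -2.2 -3 -0.04 0 0;1 0 -2.1 -4 -0.04 0 0;1 0 -1.9 -5 -0.04 0 0;1 0 0 -6 0 0 0;1 0 0 -6 0 0 0;1 0 0 0 0 0 0;1 0 0 0 0 0 0;1 0 0 0 0 0 0'; python3 d.py 0 0 127; python3 ov.py pics/lift.png 0,0,0,0 0,0,0,36
```

```text
time: 7.55
tcp_pos: [0.4883, -0.0452, 0.1271]
tcp_rot: [[0.951, 0.31, -0.001], [0.31, -0.951, 0.0], [-0.001, -0.0, -1.0]]
ft_force: [-0.2, -0.4, -2.6]
opening: 0.0049
grip_force: 121.9
t 7.55 tcp in heater mm [  0.6119  -0.36   127.0597] rotvec of tool rel heater [ 0.0002  0.0006 -0.0006] open 0.004913086563808947 grip 121.89688436686993 F heater [-0.3443 -0.2891 -2.5767] M [-0.047  -0.0532 -0.0285]
tool shift to goal mm [-0.6121 -0.3595  0.0602]
```

View pics/lift.png

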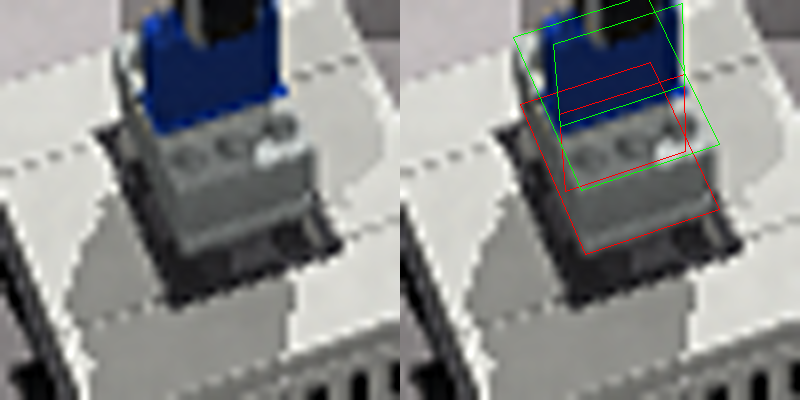

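The block hangs level. Its near top edge is at (180,190), matching the overlay for a 36 mm rise, and its underside is about 20 mm above the heater top with the open well visible beneath it. Load is 2.6 N and grip is 122 N. Handing in.

```bash
python3 -c "
from plant import arm
print(arm.sign_off())"
```

```text
the job is handed in; nothing more can be done
None
```

I rocked the block left, then right, to free both catches, lifted it out and handed it in held level about 20 mm above the well at 7.6 s; the sign-off gave no verdict back.

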